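# Lock the camp cooler with its quick-release pin

### The job

Shut the lid of the orange cooler, then lock it: pull the quick-release pin with the round barrel handle (not the T-handled one) up out of the wooden parking stand and push it down through the lined-up holes of the cooler's front lug until its flange sits on the lug. Leave the lid shut and the pin standing there by itself.

Things in the scene. Friction and masses are not known exactly. Their poses are not given: they have to be found in the camera images.
- pin_handle (a point): Centre of the pin's barrel handle: upright ribbed dark cylinder, dia 30, 44 tall, grip at any yaw. Flange (dia 40) underside 28 below. Shank dia 15 ends in a blunt nose 88 below; it swells to dia 20 at 68 below. 0.16 kg. Starts upright in one hole of a wooden stand (70x210, 80 high); a spring detent frees at 5-12 N, clear after 60 up. T-handled pin 110 away: not to be used. Sizes mm.
- lock_hole (a point): Centre of the lock hole's mouth with the lid shut: top of the lug in the middle of the cooler's front, level with the lid's top, 180 mm above the table. Fixed to the cooler; x to its back, z up. Two tabs (70 wide, 66 deep, 38 in all), 27 mm bevelled holes, open below. A detent 28 mm down resists the swelling with 5-12 N; pin home = flange on the tab, handle centre 28 mm above this point.
- lid_press (a point): Point on top of the cooler's lid (white slab, 236 deep, 326 wide, 30 mm thick), on its centre line, 73 mm behind its front edge: press it shut here from above. Moves with the lid, z square to the lid; when shut, 105 mm behind the lock hole (+x) and level with it. Hinge along the cooler's back edge, stiff: the lid stays where left, about 3 N here moves it. Starts 0.2-0.45 rad ajar.
Mind the look-alikes: they are no part of the job. What is shaped like the part that bears pin_handle but pink or yellow is not meant.

How it is judged:
By the outcome, as a careful person would: the job done as asked, in the order asked, and still so for the second after the job is handed in, with the robot touching nothing.
It also fails if it takes over 54 s, if anything falls off the work surface, if the arm or the gripper's body presses on something with over 40 N, if the wrist force passes 120 N, or if a joint passes its speed limit or range.

### The arm

A 6-joint arm with a two-finger parallel gripper is mounted at the origin on the work surface. World frame = base frame: x ahead of the robot, y to its left, z up, the work surface at z = 0. Lengths are in m, angles in rad, forces in N, time in s.
With the tool pointing down it reaches from about 0.425 to 0.95 m from the base axis. Payload 14.7 kg.
Tool frame: the origin (TCP) lies at the very end of the fingers, on their centre line; the grasp point (between the pads) lies 19 mm behind it; z points along the fingers, y is the direction in which the jaws open and shut (so a half turn about z gives the same grasp; the last joint's range is limited). The gripper opens to 85 mm and grips with 20 to 120 N. Pads are 22 mm wide; open, the fingers measure 114 mm over their backs; the gripper's body (76 mm by 85 mm) begins 54 mm behind the grasp point. The pads swing forward as they close: fully open they stand 13 mm farther back than shut.
Start: joints at [1.109, 0.48, 1.596, -0, 1.065, -0.047], TCP at [0.262, 0.595, 0.21] pointing down, gripper open.
Joint ranges: [-2.75, 2.75], [-0.82, 2.05], [0.23, 2.67], [-1.56, 4.7], [0.09, 2.69], [-2.92, 2.92]. Speed limits (rad/s): [1.89, 1.89, 2.39, 3.01, 3.01, 3.01].

### API

Orientations are given as a unit quaternion [w, x, y, z].
In Python, from workcell import ctrl, vision, masks_of, pinpoint gives the robot as it stands.
- The arm moves only by the tool move_arm, never from a script. Its argument "rows" is a list of rows, each a list of 6 numbers: the shift along the tool's x, y, z in m, then the turn, a rotation vector about the tool's x, y, z in degrees. In form: [[dx, dy, dz, ax, ay, az], ...]. A call has 1 to 12 rows; each row shifts and turns the commanded pose from where the row before left it, along the tool's axes as they then stand; what a row does not reach is not made up. A row lasts 1/12 s, in which the tool goes at most 41.7 mm and 7.16 degrees, less where a joint would pass 70% of its speed; a pose out of reach is approached as far as the arm can. A call with a gripper value outside its range is refused whole. "hand" is the closure in counts, from 0 (fully open) to 255 (shut), set as the call begins (left out, the last holds). The fingers move at their own pace and stop on an object; "squeeze" is the grip in N (left out, the last holds). Time passes only in rows, so rows that do not move let the fingers close. It gives the time, the measured TCP pose, the force and the opening at its end, in the units of the state.
- ctrl.get_obs(): the state, without advancing time (a new reading comes with each control period).
- vision.get_image(name): name is "scene" or "top" or "wrist"; returns the picture (384x512x3 uint8, red, green, blue); there is no depth.
- vision.camera_params(name): a dict with "fx", "fy", "cx", "cy" (pixels), "origin" and "attitude" of the camera in the world; the wrist camera has in their place "mount" (4x4, takes a point from camera to tool coordinates, whose origin is the TCP and whose axes are the flange's). Camera axes: x right, y down, z forward; pixel columns grow to the right and rows downward; lengths in m; the calibration is good to about 2 mm. The wrist camera is an equidistant fisheye: a pixel r from the principal point sees the ray r / f radians off the axis. A picture is of the moment at which its call begins: read the wrist's pose just before it. camera_params takes no time and is no camera call.
- ctrl.job_done(): hands the job in, once; it reports no verdict.
Trained networks look in the newest picture that a camera, given by its name, has taken for a name from the list of things; names that differ only in an ending like _2 or _b are one class to them, and where a whole thing is asked for, a point or a joint stands for the part that bears it (a point fixed in the world has none). Each returns a list of dicts, best first, with "conf" (0 to 1); they miss things now and then, are a little off and sometimes report something else, mostly with a low value. They report only what shows in the picture. A call takes as long as a camera call. They do not tell look-alikes from the thing itself.
- masks_of(camera, query): "pixels" (384x512 bool, what is visible of it) and "rect" ([left, top, right, bottom] in pixels, round what is visible of it).
- pinpoint(camera, query): "position" ([column, row] in pixels: a listed point, or the origin of a listed thing).
The state is a dict: "time": time; "joints": joint angles; "qd": joint speeds; "joint_torque": joint torques, N m; "tool_pos": TCP position; "tcp_rot": TCP orientation; "ft_force": force on the tool from outside, world axes, zero at the start; "ft_torque": the same for the moment, N m; "finger_gap": opening from 0.0 (shut) to 1.0 (fully open).
Only numpy, scipy, OpenCV 4.12 (cv2) and the standard library are available. Lean on these libraries where they do the work, as an engineer would, in place of code of your own. Each camera call takes 0.05 s, during which the arm holds its last target. There are 200 camera calls.

## Working session

There is one attempt and no reset: what is moved stays moved. The work goes in short steps, Python scripts to look and compute and a tool call to move; the robot and the scene stay as the last step left them, time stands still between calls to the robot, and variables do not carry over. Pictures are saved under pics/ and viewed, about 8 in all and at most 12, crops included, and the job is handed in when it is done.

Besides the shell and the picture viewer there is one more tool, called as name([rows], argument=value, ...), one row to a line, values as JSON. move_arm: Moves the arm, as the interface text tells. Its arguments: {"type":"object","properties":{"rows":{"type":"array"},"hand":{"type":"number"},"squeeze":{"type":"number"}},"required":["rows"]}

```bash
mkdir -p pics
cat > h.py <<'E'
import numpy as np, cv2
from workcell import ctrl, vision, masks_of, pinpoint
from scipy.spatial.transform import Rotation as R
def att(a):
    a=np.array(a,float)
    return a if a.shape==(3,3) else R.from_quat(a[[1,2,3,0]]).as_matrix()
def ray(cam,uv,obs=None):
    p=vision.camera_params(cam); x=(uv[0]-p['cx'])/p['fx']; y=(uv[1]-p['cy'])/p['fy']
    if cam=='wrist':
        r=np.hypot(x,y); s=np.sin(r)/max(r,1e-9); d=np.array([x*s,y*s,np.cos(r)])
        M=np.array(p['mount']); T=att(obs['tcp_rot'])
        return np.array(obs['tool_pos'])+T@M[:3,3], T@M[:3,:3]@d
    d=np.array([x,y,1]); d/=np.linalg.norm(d)
    return np.array(p['origin']), att(p['attitude'])@d
def atz(cam,uv,z,obs=None):
    o,d=ray(cam,uv,obs); return o+d*(z-o[2])/d[2]
def tri(rs):
    A=sum(np.eye(3)-np.outer(d,d) for o,d in rs); b=sum((np.eye(3)-np.outer(d,d))@o for o,d in rs)
    P=np.linalg.solve(A,b); return P,[round(float(np.linalg.norm(np.cross(P-o,d)))*1e3,1) for o,d in rs]
def snap(cam,name=None):
    im=vision.get_image(cam)
    if name: cv2.imwrite('pics/'+name,im[:,:,::-1])
    return im
E
python3 - <<'E'
from h import *
o=ctrl.get_obs(); print(o)
ims=[]
for c in ['scene','top','wrist']:
    im=snap(c); ims.append(im); p=vision.camera_params(c); print(c,p)
    for q in ['pin_handle','lock_hole','lid_press']:
        print(c,q,[(np.round(d['position'],1).tolist(),round(d['conf'],2)) for d in pinpoint(c,q)])
cv2.imwrite('pics/a.png',cv2.resize(np.hstack(ims[:2]),None,fx=.78,fy=.78)[:,:,::-1])
cv2.imwrite('pics/scene0.png',ims[0][:,:,::-1]);cv2.imwrite('pics/top0.png',ims[1][:,:,::-1])
E
```

```text
{'time': 0.0, 'joints': array([ 1.10941451e+00,  4.80806975e-01,  1.59688334e+00, -2.45093782e-05,
        1.06511386e+00, -4.65835673e-02]), 'qd': array([-0.00223356,  0.00074277,  0.00025206, -0.00065121, -0.00043102,
        0.00080549]), 'joint_torque': array([-2.71359400e-03, -9.50602341e+01, -4.30204439e+01, -1.14246261e-04,
        1.18580242e-02,  5.11648716e-05]), 'tool_pos': array([0.26173198, 0.59448513, 0.20908502]), 'tcp_rot': array([-1.41831191e-04,  2.05909610e-01,  9.78570828e-01, -5.89023303e-04]), 'ft_force': array([-0.16148882, -0.73111945, -0.30092623]), 'ft_torque': array([ 0.01200673, -0.04971204, -0.01218055]), 'finger_gap': 1.0018311966223061}
scene {'fx': 474.4081975699969, 'fy': 474.4081975699969, 'cx': 246.926040855425, 'cy': 198.89914201767772, 'origin': array([0.94041968, 0.41549516, 0.83746525]), 'attitude': array([-0.11605123,  0.29977031,  0.87754934, -0.35577666])}
scene pin_handle [([190.7, 211.7], 0.95), ([230.5, 155.5], 0.91), ([210.7, 174.7], 0.62)]
scene lock_hole [([307.5, 249.2], 0.64)]
scene lid_press [([269.0, 282.3], 0.71)]
top {'fx': 371.97
[... 201 characters left out ...]
7494,  0.02187755])}
top pin_handle [([355.4, 242.5], 0.83), ([310.5, 159.5], 0.6), ([334.4, 199.9], 0.59)]
top lock_hole [([179.3, 190.6], 0.74)]
top lid_press [([167.2, 130.7], 0.95)]
wrist {'fx': 297.3186396354542, 'fy': 297.3186396354542, 'cx': 257.69585620626, 'cy': 189.63902620748416, 'mount': array([[-8.90862996e-04, -9.45459803e-01, -3.25737573e-01,
         8.38286427e-02],
       [ 9.99999601e-01, -8.61340346e-04, -2.34851526e-04,
        -1.18042651e-03],
       [-5.85282363e-05, -3.25737653e-01,  9.45460194e-01,
        -1.65114359e-01],
       [ 0.00000000e+00,  0.00000000e+00,  0.00000000e+00,
         1.00000000e+00]])}
wrist pin_handle []
wrist lock_hole []
wrist lid_press []
```

View pics/a.png

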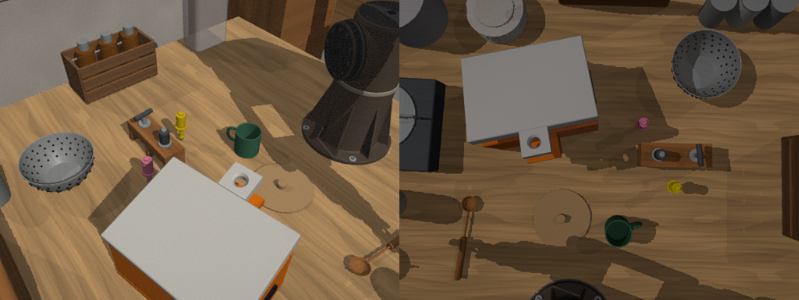

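Run:
```python
from h import *
P={}
for n,a,b in [('pin',(210.7,174.7),(334.4,199.9)),('pink',(190.7,211.7),(310.5,159.5)),('yel',(230.5,155.5),(355.4,242.5)),('hole',(307.5,249.2),(179.3,190.6)),('lid',(269,282.3),(167.2,130.7))]:
    print(n,tri([ray('scene',a),ray('top',b)]))
print(atz('scene',(307.5,249.2),.18),atz('top',(179.3,190.6),.18))
s=cv2.imread('pics/scene0.png')[100:330,130:400];t=cv2.imread('pics/top0.png')[30:260,60:420]
a=cv2.resize(s,None,fx=1.45,fy=1.45);a=cv2.resize(s,(399,340));b=cv2.resize(s[20:120,20:120],(400,400));c=cv2.resize(t,(470*1,300))
W=np.zeros((600,800,3),np.uint8)
W[:340,:399]=a; W[:300,400:]=cv2.resize(s[20:115,20:145],(400,300)); W[300:,400:]=cv2.resize(t[90:240,80:280],(400,300)); 
W[340:,:400]=cv2.resize(t[:,:],(400,260))
cv2.imwrite('pics/b.png',W)
```

```text
pin (array([ 0.53202517, -0.2623167 ,  0.10154357]), [0.7, 0.7])
pink (array([ 0.62305938, -0.20921992,  0.0844797 ]), [0.2, 0.2])
yel (array([ 0.43598252, -0.31900541,  0.06908085]), [1.0, 1.0])
hole (array([0.54336867, 0.06790902, 0.17180113]), [2.9, 2.9])
lid (array([0.65726717, 0.0923867 , 0.20115214]), [1.1, 1.1])
[0.55055882 0.07052107 0.18      ] [0.5408972  0.06808652 0.18      ]
```

View pics/b.png

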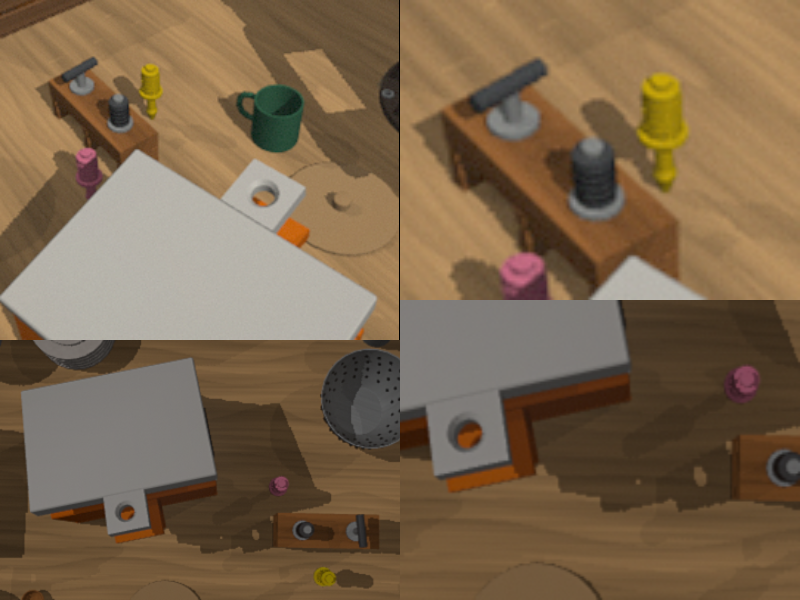

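The dark ribbed barrel in the stand at scene (211,175) / top (334,200) is the pin. The pink one at (191,212) and the yellow one at (231,156) are look-alikes, and the T-handle is at the other end of the stand. Next I'll move above the lid.

move_arm([
  [0,0,-0.03,0,0,0],
  [-0.02,-0.01,-0.03,0,0,0],
  [-0.034,-0.018,-0.015,0,0,0],
  [-0.034,-0.018,-0.015,0,0,0],
  [-0.036,-0.019,0,0,0,0],
  [-0.036,-0.019,0,0,0,0],
  [-0.036,-0.019,0,0,0,0],
  [-0.036,-0.019,0,0,0,0],
  [-0.036,-0.019,0,0,0,0],
  [-0.036,-0.019,0,0,0,0],
  [-0.036,-0.019,0,0,0,0],
  [-0.036,-0.019,0,0,0,0],
], hand=255)

```text
time: 1.6
tool_pos: [0.5272, 0.2604, 0.2999]
tcp_rot: [0.0, 0.206, 0.979, 0.0]
ft_force: [0.6, 0.3, 0.4]
finger_gap: 0.001
```

move_arm([
  [-0.036,-0.019,0,0,0,0],
  [-0.036,-0.019,0,0,0,0],
  [-0.036,-0.019,0,0,0,0],
  [-0.036,-0.019,0,0,0,0],
  [-0.036,-0.02,0,0,0,0],
  [-0.01,-0.01,0,0,0,0],
  [0,0,0,0,0,0],
  [0,0,0,0,0,0],
])

```text
time: 2.27
tool_pos: [0.6574, 0.0879, 0.2994]
tcp_rot: [-0.0, 0.207, 0.978, 0.0]
ft_force: [-0.5, 0.0, 0.2]
finger_gap: 0.001
```

Run:
```python
from h import *
o=ctrl.get_obs(); print(o['time'],o['tool_pos'],o['tcp_rot'],o['ft_force'])
im=snap('wrist','c.png')
for q in ['lock_hole','lid_press']:
    for d in pinpoint('wrist',q):
        print(q,np.round(d['position'],1),round(d['conf'],2),ray('wrist',d['position'],o), atz('wrist',d['position'],.18,o))
```

```text
2.2667 [0.65741509 0.08786367 0.29940111] [-2.96047616e-04  2.06796780e-01  9.78383873e-01  3.49146497e-05] [-0.51329467  0.00567087  0.24760339]
lock_hole [190.9  82.6] 0.96 (array([0.58037118, 0.12067481, 0.46456561]), array([-0.11945074, -0.18547128, -0.97536246])) [0.54552098 0.06656288 0.18      ]
lid_press [264.1 188.4] 0.94 (array([0.5803707 , 0.12067505, 0.46456565]), array([ 0.30230762, -0.11052811, -0.94678067])) [0.67123268 0.08745457 0.18      ]
lid_press [ 26.5 184.3] 0.51 (array([0.5803707 , 0.12067505, 0.46456565]), array([-0.08667852, -0.72900065, -0.67900286])) [ 0.5440443  -0.18484435  0.18      ]
```

View pics/c.png

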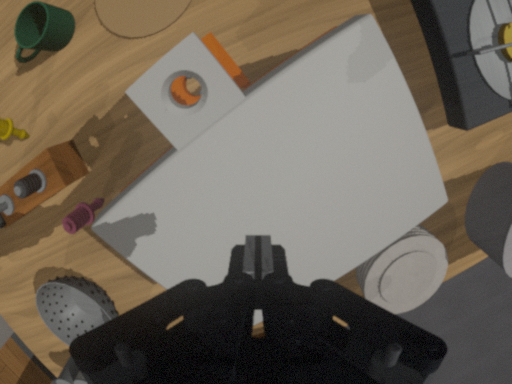

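The lid tab (hole at wrist (187,90)) and the press point are visible, and the closed fingertips are over the press point. Pressing down.

move_arm([
  [0,0,0.03,0,0,0],
  [0,0,0.03,0,0,0],
  [0,0,0.01,0,0,0],
  [0,0,0.01,0,0,0],
  [0,0,0.008,0,0,0],
  [0,0,0.008,0,0,0],
  [0,0,0.008,0,0,0],
  [0,0,0.006,0,0,0],
  [0,0,0.004,0,0,0],
  [0,0,0.002,0,0,0],
  [0,0,0,0,0,0],
])

```text
time: 3.33
tool_pos: [0.6574, 0.0885, 0.1835]
tcp_rot: [-0.0, 0.206, 0.979, -0.0]
ft_force: [-0.4, 0.4, -0.3]
finger_gap: -0.001
```

move_arm([
  [0,0,0.002,0,0,0],
  [0,0,0.002,0,0,0],
  [0,0,0.001,0,0,0],
  [0,0,0,0,0,0],
])

```text
time: 3.67
tool_pos: [0.6574, 0.0885, 0.1786]
tcp_rot: [-0.0, 0.206, 0.979, -0.0]
ft_force: [-0.3, -0.5, 2.4]
finger_gap: 0.001
```

move_arm([
  [0,0,0.002,0,0,0],
  [0,0,0.001,0,0,0],
  [0,0,0,0,0,0],
])

```text
time: 3.92
tool_pos: [0.6573, 0.0885, 0.1754]
tcp_rot: [-0.0, 0.206, 0.979, -0.0]
ft_force: [-1.4, -0.8, 0.8]
finger_gap: 0.002
```

Run:
```python
from h import *
o=ctrl.get_obs(); print(o['time'],o['tool_pos'],o['ft_force'])
ims=[]
for c in ['wrist','top','scene']:
    im=snap(c); ims.append(im)
    for q in ['lock_hole','lid_press']:
        for d in pinpoint(c,q):
            print(c,q,np.round(d['position'],1),round(d['conf'],2),atz(c,d['position'],.18,o))
W=np.zeros((384,800,3),np.uint8); W[:,:400]=ims[0][:,56:456]; W[:,400:]=cv2.resize(ims[1][70:262,70:270],(400,384))
cv2.imwrite('pics/d.png',W[:,:,::-1])
```

```text
3.9167 [0.6572862  0.08854445 0.17544029] [-1.44174031 -0.79304022  0.7928902 ]
wrist lid_press [263.3 240.9] 0.68 [0.66253351 0.08862753 0.18      ]
top lock_hole [180.6 190. ] 0.56 [0.54217144 0.06550916 0.18      ]
top lid_press [168.3 135.1] 0.65 [0.65337752 0.0944129  0.18      ]
scene lock_hole [308.  247.1] 0.7 [0.54672598 0.06763475 0.18      ]
scene lock_hole [210.5 174.2] 0.39 [ 0.57545406 -0.19198411  0.18      ]
scene lid_press [273.5 279.8] 0.78 [0.63803458 0.08312604 0.18      ]
scene lid_press [212.  173.4] 0.34 [ 0.57170429 -0.19206601  0.18      ]
```

View pics/d.png

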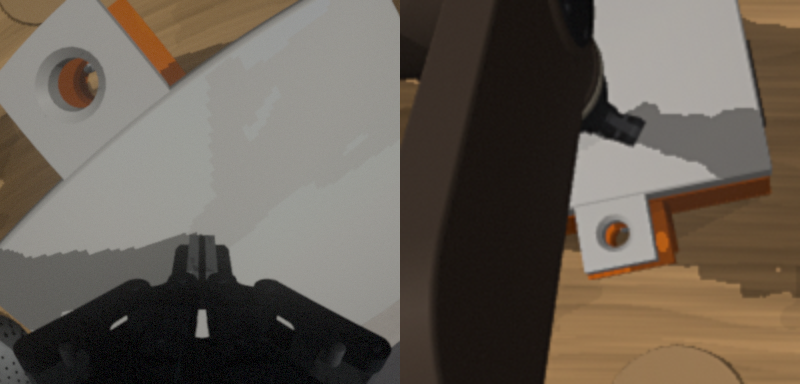

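Run:
```python
from h import *
o=ctrl.get_obs()
print('hole',tri([ray('wrist',(131,83),o),ray('top',(176.5,186.5))]))
print('tab corner R',tri([ray('wrist',(56+168,86),o),ray('top',(70+177/2,70+208/2))]), tri([ray('wrist',(56+64,180),o),ray('top',(70+247/2,70+195/2))]))
s=snap('scene'); W=np.vstack([cv2.resize(s[190:384,200:420],(660,582))])
cv2.imwrite('pics/e.png',W[:,:,::-1])
```

```text
hole (array([0.54862453, 0.06860802, 0.20302672]), [0.8, 0.8])
tab corner R (array([0.57176092, 0.10735279, 0.19524812]), [0.5, 0.5]) (array([0.58810553, 0.03731792, 0.20074675]), [1.8, 1.8])
```

View pics/e.png

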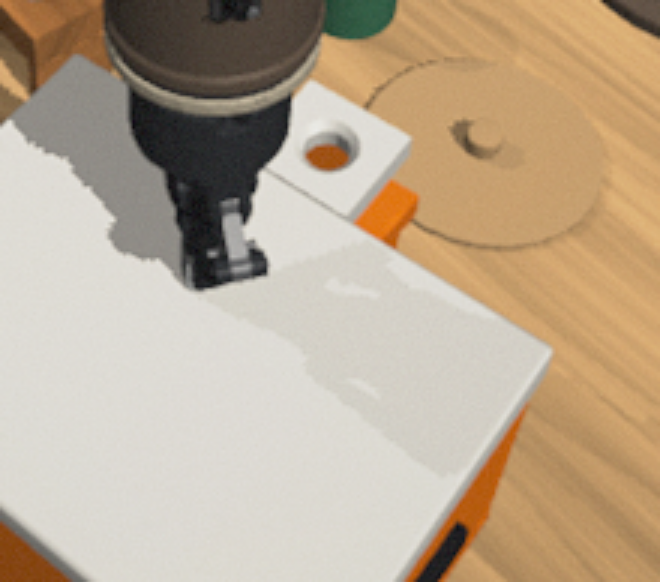

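Triangulation puts the lid tab's hole at z≈0.203, still about 20 mm high, so the lid isn't shut yet. I'll keep pressing and watch the force.

move_arm([
  [0,0,0.003,0,0,0],
  [0,0,0.003,0,0,0],
])

```text
time: 4.58
tool_pos: [0.6574, 0.0885, 0.1697]
tcp_rot: [0.0, 0.206, 0.979, 0.0]
ft_force: [-1.9, -0.2, 3.5]
finger_gap: 0.002
```

move_arm([
  [0,0,0.003,0,0,0],
  [0,0,0.002,0,0,0],
])

```text
time: 4.75
tool_pos: [0.6571, 0.0885, 0.1642]
tcp_rot: [-0.0, 0.206, 0.979, -0.0]
ft_force: [-2.4, -1.3, 2.7]
finger_gap: 0.004
```

Run:
```python
from h import *
o=ctrl.get_obs(); print(o['tool_pos'],o['ft_force'])
ims=[]
for c in ['wrist','top','scene']:
    im=snap(c); ims.append(im)
W=np.zeros((384,800,3),np.uint8); W[:,:400]=ims[0][:,56:456]; W[:,400:]=cv2.resize(ims[1][70:262,70:270],(400,384))
cv2.imwrite('pics/f.png',W[:,:,::-1])
```

```text
[0.65709693 0.088527   0.16415981] [-2.39278469 -1.31714925  2.74915792]
```

View pics/f.png

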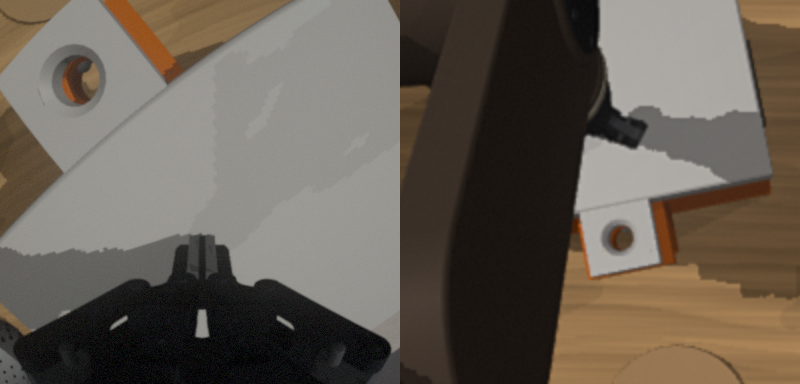

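move_arm([
  [0,0,0.003,0,0,0],
  [0,0,0.002,0,0,0],
])

```text
time: 5.07
tool_pos: [0.6574, 0.0885, 0.1596]
tcp_rot: [-0.0, 0.206, 0.979, -0.0]
ft_force: [-2.3, 0.0, 2.0]
finger_gap: 0.002
```

move_arm([
  [0,0,0.002,0,0,0],
  [0,0,0.001,0,0,0],
])

```text
time: 5.23
tool_pos: [0.6575, 0.0886, 0.1582]
tcp_rot: [0.0, 0.206, 0.979, 0.0]
ft_force: [-13.8, -2.1, 37.8]
finger_gap: 0.001
```

Run:
```python
from h import *
o=ctrl.get_obs(); print(o['tool_pos'],o['ft_force'],o['time'])
ims=[]
for c in ['wrist','top']:
    im=snap(c); ims.append(im)
W=np.zeros((384,800,3),np.uint8); W[:,:400]=ims[0][:,56:456]; W[:,400:]=cv2.resize(ims[1][70:262,70:270],(400,384))
cv2.imwrite('pics/g.png',W[:,:,::-1])
```

```text
[0.65746013 0.08855027 0.15818925] [-13.83059255  -2.13090971  37.82640763] 5.2333
```

move_arm([
  [0,0,-0.004,0,0,0],
  [0,0,-0.03,0,0,0],
  [0,0,-0.04,0,0,0],
  [0.03,0.01,-0.04,0,0,0],
  [0.03,0.01,-0.03,0,0,0],
  [0.02,0,-0.01,0,0,0],
  [0,0,0,0,0,0],
  [0,0,0,0,0,0],
], hand=0)

```text
time: 6.0
tool_pos: [0.5975, 0.1349, 0.303]
tcp_rot: [0.001, 0.205, 0.979, 0.0]
ft_force: [0.2, -0.9, -1.6]
finger_gap: 0.997
```

Run:
```python
from h import *
o=ctrl.get_obs(); print(o['time'],o['tool_pos'],o['ft_force'])
ims=[];r={}
for c in ['wrist','top','scene']:
    im=snap(c); ims.append(im)
    for q in ['lock_hole','lid_press','pin_handle']:
        for i,d in enumerate(pinpoint(c,q)):
            print(c,q,np.round(d['position'],1),round(d['conf'],2),atz(c,d['position'],.18 if q!='pin_handle' else .108,o))
            if i==0: r[c,q]=ray(c,d['position'],o)
for q in ['lock_hole','lid_press']:
    print(q,tri([r[k] for k in r if k[1]==q]))
W=np.zeros((600,800,3),np.uint8); W[:300,:400]=cv2.resize(ims[0],(400,300)); W[:300,400:]=cv2.resize(ims[2][190:384,170:428],(400,300)); W[300:,:400]=cv2.resize(ims[0][0:192,100:356],(400,300)); W[300:,400:]=cv2.resize(ims[1][100:250,70:270],(400,300))
cv2.imwrite('pics/g.png',W[:,:,::-1])
```

```text
6.0 [0.59748912 0.13488295 0.30298829] [ 0.18023695 -0.8724627  -1.55573714]
wrist lock_hole [175.8 154.2] 0.93 [0.54312336 0.06691626 0.18      ]
wrist lid_press [243.9 235.9] 0.66 [0.65428774 0.09220118 0.18      ]
wrist pin_handle [ 33.9 227.5] 0.8 [ 0.54333425 -0.2576077   0.108     ]
wrist pin_handle [ 59.8 251.8] 0.71 [ 0.60129963 -0.2321268   0.108     ]
wrist pin_handle [  6.6 124.9] 0.67 [ 0.37462251 -0.20265255  0.108     ]
top lock_hole [181.8 187.9] 0.74 [0.54647327 0.06323852 0.18      ]
top lid_press [172.7 138. ] 0.86 [0.64764837 0.08526147 0.18      ]
top pin_handle [334.4 282.5] 0.8 [ 0.35049293 -0.26280712  0.108     ]
top pin_handle [337.5 198. ] 0.69 [ 0.53571552 -0.26738178  0.108     ]
top pin_handle [351.5 163.7] 0.61 [ 0.61291629 -0.29771848  0.108     ]
scene lock_hole [307.7 248.6] 0.67 [0.54938817 0.06975991 0.18      ]
scene lid_press [273.5 286.8] 0.77 [0.64674958 0.0936146  0.18      ]
scene pin_handle [272.2 163.1] 0.86 [ 0.40240594 -0.20167583  0.108     ]
scene pin_handle [210.  176.9] 0.77 [ 0.54137665 -0.25189879  0.108     ]
scene pin_handle [168.2 205.1] 0.56 [ 0.66008509 -0.23480438  0.108     ]
lock_hole (array([0.54510219, 0.06490834, 0.17234592]), [1.5, 1.7, 0.8])
lid_press (array([0.64942246, 0.09051666, 0.17961885]), [5.0, 5.2, 4.1])
```

View pics/g.png

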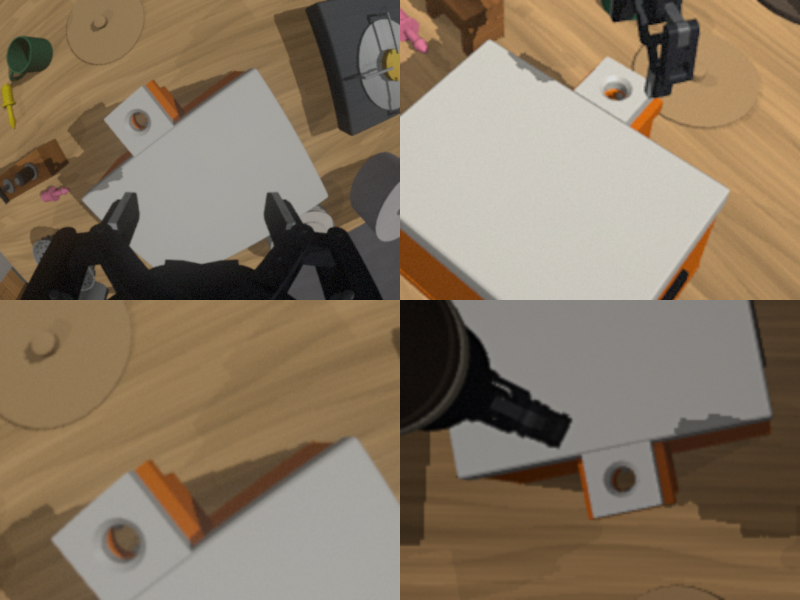

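Run:
```python
from h import *
o=ctrl.get_obs()
w,t,s=ray('wrist',(178.7,154.2),o),ray('top',(181,190)),ray('scene',(308,248.2))
for k in ([w,t,s],[w,t],[w,s],[t,s]): print(tri(k))
# lid corner near right-front: scene/top
print(tri([ray('top',(70+770/2-200,100+(413-300)/2)),ray('wrist',(100+(0)*.64,0),o)]) if 0 else '')
# tab corners: wrist crop, top crop
wc=lambda x,y:ray('wrist',(100+x*.64,(y-300)*.64),o)
tc=lambda x,y:ray('top',(70+(x-400)/2,100+(y-300)/2))
print('tab far-left',tri([wc(53,540),tc(661,507)]),'tab far-right',tri([wc(128,472),tc(593,519)]))
sc=lambda x,y:ray('scene',(170+(x-400)*.645,190+y*.647))
print('corner',tri([sc(489,41),tc(770,416)]), 'tabR', tri([sc(632,127),tc(593,519)]))
```

```text
(array([0.5437681 , 0.06622391, 0.17255696]), [1.2, 1.3, 0.7])
(array([0.54367781, 0.06651375, 0.17172394]), [1.1, 1.1])
(array([0.54476933, 0.06682348, 0.17399569]), [0.5, 0.5])
(array([0.54310136, 0.06579401, 0.17220895]), [0.8, 0.8])

tab far-left (array([0.51910006, 0.02459847, 0.17939643]), [3.2, 3.2]) tab far-right (array([0.50403552, 0.09246367, 0.17934042]), [1.8, 1.8])
corner (array([ 0.61197895, -0.0831353 ,  0.1722767 ]), [0.2, 0.2]) tabR (array([0.5146546 , 0.09771252, 0.11281031]), [17.0, 17.0])
```

The lid hit a hard stop at 38 N. The tab's hole now triangulates to z≈0.172–0.18 and lies flat on the orange lug, so the lid is shut. Contact came with the TCP at 0.158, and the wrist view also shows the tips about 21 mm behind the nominal TCP, so I'll allow for that in the grasp. The pink and yellow look-alikes have tipped over by themselves. Next is a spot above the pin.

move_arm([
  [-0.01,-0.037,0,0,0,0],
  [-0.01,-0.039,0,0,0,0],
  [-0.01,-0.039,0,0,0,0],
  [-0.01,-0.039,0,0,0,0],
  [-0.01,-0.039,0,0,0,0],
  [-0.01,-0.039,0,0,0,0],
  [-0.01,-0.039,0,0,0,0],
  [-0.01,-0.039,0.01,0,0,0],
  [-0.01,-0.036,0.02,0,0,0],
  [-0.01,-0.034,0.02,0,0,0],
  [0,-0.01,0.02,0,0,0],
  [0,0,0.01,0,0,0],
], hand=0)

```text
time: 7.6
tool_pos: [0.5303, -0.2647, 0.2201]
tcp_rot: [-0.001, 0.207, 0.978, 0.0]
ft_force: [0.2, 0.4, 0.1]
finger_gap: 1.003
```

move_arm([
  [0,0,0,0,0,0],
  [0,0,0,0,0,0],
])

```text
time: 7.77
tool_pos: [0.5321, -0.2615, 0.2225]
tcp_rot: [-0.0, 0.206, 0.979, 0.0]
ft_force: [0.2, 0.8, 1.1]
finger_gap: 1.004
```

```bash
cat >> h.py <<'E'
def to_tool(o,d): return np.round(att(o['tcp_rot']).T@np.array(d),4)
E
python3 - <<'E'
from h import *
o=ctrl.get_obs(); print(o['time'],o['tool_pos'],o['ft_force'])
im=snap('wrist')
for d in pinpoint('wrist','pin_handle'):
    p=atz('wrist',d['position'],.108,o); print(np.round(d['position'],1),round(d['conf'],2),p,to_tool(o,p-o['tool_pos']))
cv2.imwrite('pics/h.png',im[:,:,::-1])
E
```

```text
7.7667 [ 0.53213401 -0.26152269  0.22250695] [0.1806242  0.81326902 1.09183705]
[265.3 182.6] 0.82 [ 0.53932454 -0.25780035  0.108     ] [-0.0052  0.0063  0.1145]
[244.5 232.6] 0.77 [ 0.58124763 -0.29971778  0.108     ] [-0.0604 -0.0152  0.1145]
[179.   27.8] 0.59 [ 0.3666054  -0.27036763  0.108     ] [ 0.1479 -0.0748  0.1146]
```

View pics/h.png

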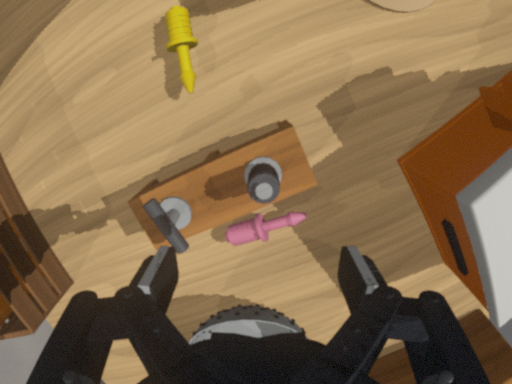

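The pin is at wrist (265,182), between the jaws; the T-handle at (165,225) is clear to the left. The pink one is lying at (265,228), below finger height. Descending.

move_arm([
  [-0.004,0.005,0.02,0,0,0],
  [0,0,0.03,0,0,0],
  [0,0,0.03,0,0,0],
  [0,0,0.02,0,0,0],
  [0,0,0.02,0,0,0],
  [0,0,0.01,0,0,0],
  [0,0,0,0,0,0],
  [0,0,0,0,0,0],
], hand=60)

```text
time: 8.53
tool_pos: [0.5384, -0.2591, 0.0933]
tcp_rot: [0.0, 0.206, 0.979, -0.0]
ft_force: [-0.2, -0.0, 0.6]
finger_gap: 0.766
```

Run:
```python
from h import *
o=ctrl.get_obs(); print(o['time'],o['tool_pos'],o['ft_force'],o['finger_gap'])
im=snap('wrist'); s=snap('scene')
W=np.zeros((384,800,3),np.uint8); W[:,:400]=im[:,56:456]; W[:,400:]=cv2.resize(s[110:254,140:290],(400,384))
cv2.imwrite('pics/i.png',W[:,:,::-1])
```

```text
8.5333 [ 0.53839215 -0.259082    0.09325855] [-0.17567513 -0.0218264   0.60268439] 0.7661479199865441
```

View pics/i.png

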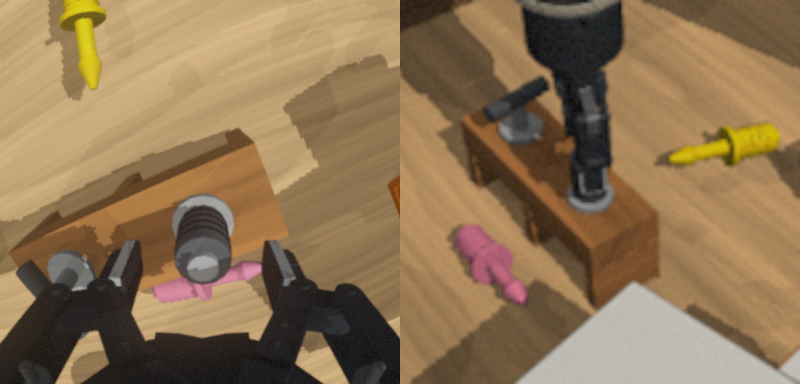

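move_arm([
  [0,0,0.005,0,0,0],
  [0,0,0.005,0,0,0],
  [0,0,0.003,0,0,0],
  [0,0,0,0,0,0],
])

```text
time: 8.97
tool_pos: [0.5373, -0.2592, 0.0788]
tcp_rot: [-0.0, 0.206, 0.979, 0.0]
ft_force: [0.3, -0.3, -0.0]
finger_gap: 0.769
```

move_arm([
  [0,0,0.003,0,0,0],
  [0,0,0.002,0,0,0],
  [0,0,0.002,0,0,0],
  [0,0,0,0,0,0],
])

```text
time: 9.3
tool_pos: [0.5375, -0.2593, 0.072]
tcp_rot: [-0.0, 0.206, 0.979, 0.0]
ft_force: [-0.1, 0.4, 0.5]
finger_gap: 0.762
```

No contact even with the TCP below the stand top, which confirms the tip offset. Gripping.

move_arm([
  [0,0,0,0,0,0],
  [0,0,0,0,0,0],
  [0,0,0,0,0,0],
  [0,0,0,0,0,0],
  [0,0,0,0,0,0],
  [0,0,0,0,0,0],
], hand=255, squeeze=60)

```text
time: 9.8
tool_pos: [0.5378, -0.2594, 0.0727]
tcp_rot: [0.0, 0.206, 0.979, -0.0]
ft_force: [-1.5, -1.3, 6.0]
finger_gap: 0.343
```

Run:
```python
from h import *
o=ctrl.get_obs(); print(o['time'],o['tool_pos'],o['ft_force'],o['finger_gap'])
im=snap('wrist'); s=snap('scene')
W=np.zeros((384,800,3),np.uint8); W[:,:400]=cv2.resize(im[150:342,156:356],(400,384)); W[:,400:]=cv2.resize(s[110:254,140:290],(400,384))
cv2.imwrite('pics/j.png',W[:,:,::-1])
```

```text
9.8 [ 0.53775834 -0.25943584  0.07270223] [-1.47843206 -1.32742377  5.98310462] 0.3425409371146318
```

View pics/j.png

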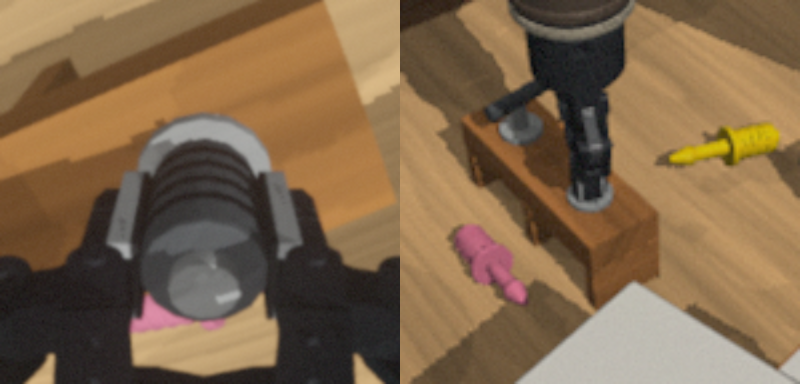

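The gap is 29 mm, matching the 30 mm handle; the pads sit square on the barrel just above the flange. Pulling it straight up.

move_arm([
  [0,0,-0.005,0,0,0],
  [0,0,-0.008,0,0,0],
  [0,0,-0.008,0,0,0],
  [0,0,-0.01,0,0,0],
  [0,0,-0.012,0,0,0],
  [0,0,-0.015,0,0,0],
  [0,0,-0.02,0,0,0],
  [0,0,-0.03,0,0,0],
  [0,0,-0.035,0,0,0],
  [0,0,-0.035,0,0,0],
  [0,0,-0.035,0,0,0],
  [0,0,-0.015,0,0,0],
])

```text
time: 10.9
tool_pos: [0.5388, -0.26, 0.3067]
tcp_rot: [0.003, 0.206, 0.979, -0.001]
ft_force: [0.6, -0.1, -0.8]
finger_gap: 0.333
```

move_arm([
  [0.009,0.028,0,0,0,0],
  [0.01,0.029,0,0,0,0],
  [0.01,0.029,0,0,0,0],
  [0.01,0.029,0,0,0,0],
  [0.01,0.029,0,0,0,0],
  [0.01,0.029,0,0,0,0],
  [0.01,0.029,0,0,0,0],
  [0.007,0.024,0,0,0,0],
  [0,0,0,0,0,0],
  [0,0,0,0,0,0],
  [0,0,0,0,0,0],
])

```text
time: 11.82
tool_pos: [0.5591, -0.0222, 0.3012]
tcp_rot: [0.0, 0.206, 0.979, -0.0]
ft_force: [0.8, 1.1, -1.5]
finger_gap: 0.333
```

Run:
```python
from h import *
for k in range(2):
  o=ctrl.get_obs(); print(o['time'],o['tool_pos'],o['ft_force'],o['finger_gap'])
  im=snap('wrist')
  for q in ['lock_hole','pin_handle']:
    for d in pinpoint('wrist',q):
      z=.18 if q=='lock_hole' else o['tool_pos'][2]+.0353
      p=atz('wrist',d['position'],z,o); print(q,np.round(d['position'],1),round(d['conf'],2),p,to_tool(o,p-o['tool_pos']))
cv2.imwrite('pics/k.png',im[:,:,::-1])
```

```text
11.8167 [ 0.55911979 -0.02216073  0.30124794] [ 0.78301434  1.13439386 -1.4695633 ] 0.33261214021805047
lock_hole [336.3 125.9] 0.76 [0.54275093 0.06821968 0.18      ] [0.0515 0.0762 0.1212]
pin_handle [64.9 99.2] 0.75 [ 0.4405507  -0.07609694  0.33654794] [ 0.0868 -0.0971 -0.0354]
pin_handle [124.1 242.9] 0.66 [ 0.52155924 -0.08544814  0.33654794] [ 0.0089 -0.0731 -0.0353]
pin_handle [258.3 265.1] 0.58 [ 0.56079244 -0.023914    0.33654794] [-0.0023 -0.0009 -0.0353]
11.9667 [ 0.5590912  -0.02284211  0.30070156] [-0.41038242  0.19570528 -1.26479316] 0.3335308494977354
lock_hole [339.3 126.8] 0.83 [0.54468086 0.07004467 0.18      ] [0.0507 0.0792 0.1207]
pin_handle [255.7 263.1] 0.9 [ 0.55909198 -0.02532826  0.33600156] [-0.001  -0.0023 -0.0353]
pin_handle [62.4 98.6] 0.66 [ 0.43930894 -0.07790794  0.33600156] [ 0.0873 -0.0988 -0.0353]
pin_handle [121.3 243. ] 0.62 [ 0.5208804  -0.08776551  0.33600156] [ 0.0087 -0.0748 -0.0353]
pin_handle [337.6 127.5] 0.34 [0.5104173  0.03640541 0.33600156] [ 0.0685  0.0345 -0.0353]
```

View pics/k.png

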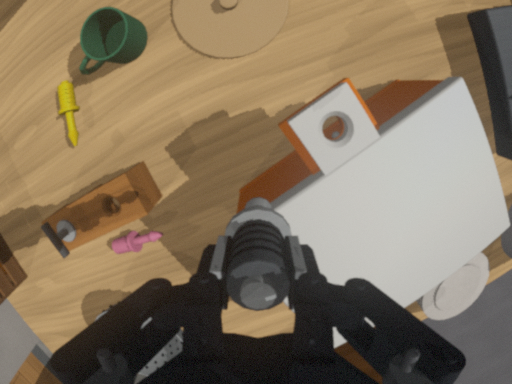

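The pin is out and hangs upright in the hand. The lug hole is visible at wrist (337,126), with lid tab and lug aligned. I'll take a closer fix of the hole from beside it.

move_arm([
  [0.02,0.015,0.01,0,0,0],
  [0.02,0.015,0.01,0,0,0],
  [0.012,0.006,0.015,0,0,0],
  [0,0,0.013,0,0,0],
  [0,0,0,0,0,0],
  [0,0,0,0,0,0],
])

```text
time: 12.62
tool_pos: [0.526, 0.0317, 0.2523]
tcp_rot: [-0.0, 0.206, 0.979, -0.0]
ft_force: [-0.7, 0.2, -1.4]
finger_gap: 0.335
```

Run:
```python
from h import *
for k in range(3):
  o=ctrl.get_obs(); print(o['time'],o['tool_pos'],o['ft_force'],o['finger_gap'])
  im=snap('wrist')
  for q in ['lock_hole','pin_handle']:
    for d in pinpoint('wrist',q)[:2]:
      z=.18 if q=='lock_hole' else o['tool_pos'][2]+.0353
      p=atz('wrist',d['position'],z,o); print(q,np.round(d['position'],1),round(d['conf'],2),p,to_tool(o,p-o['tool_pos']))
p=d; g=cv2.cvtColor(im,cv2.COLOR_RGB2GRAY)
c=cv2.HoughCircles(cv2.medianBlur(g,3),cv2.HOUGH_GRADIENT,1,20,param1=80,param2=18,minRadius=14,maxRadius=40)
print(None if c is None else [ (x.round(1),atz('wrist',x[:2],.18,o).round(4)) for x in c[0][:8]])
cv2.imwrite('pics/l.png',im[:,:,::-1])
```

```text
12.6167 [0.52599428 0.03171836 0.25228529] [-0.6935234   0.18364435 -1.37022816] 0.33509589667663403
lock_hole [304.8 193.8] 0.68 [0.5432864  0.06675418 0.18      ] [-0.0018  0.0391  0.0723]
pin_handle [258.9 261.1] 0.98 [0.52556925 0.03123937 0.28758529] [ 0.0002 -0.0006 -0.0353]
pin_handle [ 35.2 136.8] 0.96 [ 0.41363619 -0.05137205  0.28758529] [ 0.0694 -0.1214 -0.0352]
12.7667 [0.52696389 0.03152596 0.25325757] [ 0.30414304 -0.30319246 -1.56877586] 0.336205872386774
lock_hole [305.4 193.2] 0.97 [0.54454544 0.06724188 0.18      ] [-0.0016  0.0397  0.0733]
pin_handle [ 99.4 278.3] 0.98 [ 0.50367768 -0.06334875  0.28855757] [-0.017  -0.0962 -0.0353]
pin_handle [ 33.1 138.2] 0.77 [ 0.41438871 -0.05319478  0.28855757] [ 0.0688 -0.1229 -0.0354]
12.9167 [0.52664317 0.03169806 0.25297438] [-0.35657013 -0.36226319 -1.24393278] 0.338840497919272
lock_hole [304.6 191.6] 0.84 [0.54243359 0.06729715 0.18      ] [-0.      0.0389  0.073 ]
pin_handle [260.3 264. ] 0.87 [0.52809256 0.03115073 0.28827438] [-0.0016  0.0001 -0.0353]
pin_handle [102.9 277. ] 0.58 [ 0.50336324 -0.05999785  0.28827438] [-0.0157 -0.0933 -0.0353]
[(array([258.5, 277.5,  32.7], dtype=float32), array([ 0.6078, -0.0046,  0.18  ])), (array([255.5, 243.5,  38.3], dtype=float32), array([0.5714, 0.0084, 0.18  ])), (array([84.5, 70.5, 28.8], dtype=float32), array([ 0.3621, -0.0629,  0.18  ])), (array([303.5, 192.5,  14.4], dtype=float32), array([0.5428, 0.0661, 0.18  ])), (array([52.5, 67.5, 34.7], dtype=float32), array([ 0.3388, -0.0937,  0.18  ])), (array([ 64.5, 266.5,  29.3], dtype=float32), array([ 0.5203, -0.2078,  0.18  ])), (array([ 83.5, 254.5,  28.2], dtype=float32), array([ 0.5163, -0.169 ,  0.18  ])), (array([256.5, 303.5,  22.2], dtype=float32), array([ 0.6381, -0.0203,  0.18  ]))]
```

The fixes agree: the hole is 39 mm along tool y with x≈0. Moving over it and starting down.

move_arm([
  [0,0.02,0,0,0,0],
  [0,0.019,0,0,0,0],
  [0,0,0,0,0,0],
  [0,0,0.01,0,0,0],
  [0,0,0.01,0,0,0],
  [0,0,0.005,0,0,0],
  [0,0,0.005,0,0,0],
  [0,0,0,0,0,0],
])

```text
time: 13.73
tool_pos: [0.5409, 0.0672, 0.221]
tcp_rot: [-0.001, 0.206, 0.979, -0.0]
ft_force: [-0.1, -0.7, -1.6]
finger_gap: 0.337
```

move_arm([
  [0,0,0.005,0,0,0],
  [0,0,0.005,0,0,0],
  [0,0,0.005,0,0,0],
  [0,0,0,0,0,0],
])

```text
time: 14.07
tool_pos: [0.5418, 0.0676, 0.2065]
tcp_rot: [-0.0, 0.206, 0.979, -0.0]
ft_force: [1.7, 0.0, -3.2]
finger_gap: 0.334
```

The nose is about 26 mm below the mouth with no resistance. Continuing down.

move_arm([
  [0,0,0.005,0,0,0],
  [0,0,0.005,0,0,0],
  [0,0,0.005,0,0,0],
  [0,0,0.003,0,0,0],
  [0,0,0,0,0,0],
])

```text
time: 14.48
tool_pos: [0.5437, 0.0684, 0.1894]
tcp_rot: [0.002, 0.206, 0.979, 0.001]
ft_force: [8.5, 3.7, -4.0]
finger_gap: 0.334
```

move_arm([
  [0,0,0.003,0,0,0],
  [0,0,0.003,0,0,0],
  [0,0,0.003,0,0,0],
  [0,0,0,0,0,0],
])

```text
time: 14.82
tool_pos: [0.5433, 0.0681, 0.1802]
tcp_rot: [0.001, 0.206, 0.979, 0.001]
ft_force: [8.6, 4.0, -5.6]
finger_gap: 0.334
```

move_arm([
  [-0.0015,0.002,0,0,0,0],
  [0,0,0,0,0,0],
  [0,0,0.003,0,0,0],
  [0,0,0.002,0,0,0],
  [0,0,0,0,0,0],
])

```text
time: 15.23
tool_pos: [0.5439, 0.069, 0.1748]
tcp_rot: [-0.0, 0.206, 0.979, 0.0]
ft_force: [3.6, 2.0, -3.3]
finger_gap: 0.333
```

move_arm([
  [0,0,0.002,0,0,0],
  [0,0,0.002,0,0,0],
  [0,0,0,0,0,0],
])

```text
time: 15.48
tool_pos: [0.5443, 0.0689, 0.1726]
tcp_rot: [0.001, 0.206, 0.979, 0.0]
ft_force: [-1.4, 1.5, 18.4]
finger_gap: 0.335
```

move_arm([
  [0,0,0.001,0,0,0],
  [0,0,0.001,0,0,0],
  [0,0,0,0,0,0],
])

```text
time: 15.73
tool_pos: [0.5445, 0.0689, 0.1722]
tcp_rot: [0.001, 0.206, 0.979, 0.0]
ft_force: [-12.6, -0.1, 48.3]
finger_gap: 0.333
```

The pin hit a hard stop at the predicted home height (TCP 0.172 puts the handle centre at 0.208). I'll relax the push, open the jaws and back straight up.

move_arm([
  [0,0,-0.002,0,0,0],
  [0,0,-0.001,0,0,0],
  [0,0,0,0,0,0],
])

```text
time: 15.98
tool_pos: [0.5442, 0.0689, 0.1727]
tcp_rot: [0.0, 0.206, 0.979, 0.0]
ft_force: [2.7, 0.9, 7.0]
finger_gap: 0.337
```

move_arm([
  [0,0,0,0,0,0],
  [0,0,0,0,0,0],
  [0,0,0,0,0,0],
  [0,0,0,0,0,0],
  [0,0,-0.01,0,0,0],
  [0,0,-0.02,0,0,0],
  [0,0,-0.03,0,0,0],
  [0,0,-0.03,0,0,0],
  [0,0,-0.03,0,0,0],
  [0,0,0,0,0,0],
], hand=60)

```text
time: 16.82
tool_pos: [0.5466, 0.0691, 0.2987]
tcp_rot: [0.004, 0.206, 0.979, 0.001]
ft_force: [0.9, -1.2, 0.2]
finger_gap: 0.767
```

move_arm([
  [-0.03,0,0,0,0,0],
  [-0.04,0,0,0,0,0],
  [-0.04,0,0,0,0,0],
  [-0.02,0.03,0,0,0,0],
  [0,0,0,0,0,0],
  [0,0,0,0,0,0],
])

```text
time: 17.32
tool_pos: [0.676, 0.0442, 0.2918]
tcp_rot: [-0.0, 0.206, 0.979, -0.0]
ft_force: [-1.1, -0.2, 0.6]
finger_gap: 0.764
```

Run:
```python
from h import *
o=ctrl.get_obs(); print(o['time'],o['tool_pos'],o['ft_force'],o['finger_gap'])
ims=[];rs={}
for c in ['wrist','top','scene']:
    im=snap(c); ims.append(im)
    for q in ['lid_press','pin_handle']:
      for d in pinpoint(c,q):
        p=atz(c,d['position'],.208 if q[0]=='p' else .18,o); print(c,q,np.round(d['position'],1),round(d['conf'],2),p.round(4))
        if q[0]=='p' and np.hypot(*(p[:2]-[.544,.069]))<.03: rs[c]=ray(c,d['position'],o)
if len(rs)>1: print(tri(list(rs.values())))
W=np.zeros((600,800,3),np.uint8); W[:300,:400]=cv2.resize(ims[0],(400,300)); W[:300,400:]=cv2.resize(ims[2][150:342,200:456],(400,300)); W[300:,:400]=cv2.resize(ims[2][215:275,270:350],(400,300)); W[300:,400:]=cv2.resize(ims[1][100:250,70:270],(400,300))
cv2.imwrite('pics/m.png',W[:,:,::-1])
```

```text
17.3167 [0.67596297 0.04422228 0.29177023] [-1.08476475 -0.18255396  0.63994767] 0.7639551714671492
wrist lid_press [295.7 133.1] 0.79 [0.6489 0.0938 0.18  ]
wrist pin_handle [17.2 67.2] 0.8 [ 0.4527 -0.1324  0.208 ]
wrist pin_handle [ 65.6 205.1] 0.72 [ 0.611  -0.1504  0.208 ]
wrist pin_handle [222.   36.1] 0.62 [0.5438 0.0692 0.208 ]
top lid_press [170.9 138.5] 0.66 [0.6465 0.0889 0.18  ]
top pin_handle [177. 191.] 0.84 [0.5389 0.0666 0.208 ]
top pin_handle [334.3 280.9] 0.67 [ 0.3729 -0.2417  0.208 ]
top pin_handle [350.2 163.6] 0.66 [ 0.6006 -0.2701  0.208 ]
scene lid_press [271.9 285.3] 0.91 [0.647  0.0898 0.18  ]
scene pin_handle [169.8 204.4] 0.94 [ 0.6953 -0.1454  0.208 ]
scene pin_handle [271.2 163.8] 0.61 [ 0.479  -0.1167  0.208 ]
scene pin_handle [313.  234.8] 0.59 [0.5386 0.068  0.208 ]
(array([0.54035156, 0.06803155, 0.20709357]), [3.4, 1.9, 1.9])
```

View pics/m.png

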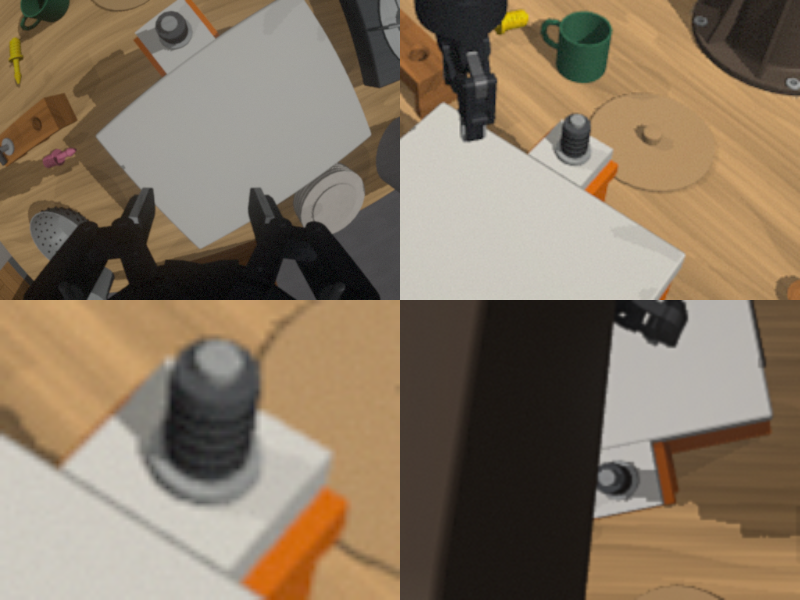

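The pin stands upright with its flange flat on the tab (handle triangulates to z=0.207, expected 0.208). The lid is shut and the robot is clear, so I'm handing in.

```bash
python3 -c "
from h import *
print(ctrl.job_done(), ctrl.get_obs()['time'])"
```

```text
the job is handed in; nothing more can be done
the job is handed in; nothing more can be done
```

The cooler lid is shut and the barrel-handled pin is pushed home in the front lug, standing by itself. I handed the job in at about 17.5 s of robot time.

**What I did:** I pressed the lid down to a hard stop (38 N). I then pulled the dark barrel pin out of the stand and pushed it down through the lug until its flange met the tab (48 N at the wrist). After that I opened the jaws and moved clear.

**Last checks:**
- **Pin:** it stands upright with its flange flat on the tab. The handle centre triangulated to z = 0.207 m, against 0.208 m expected.
- **Lid:** it lies flat and shut.
- **Robot:** about 1 N at the wrist, touching nothing.

**What disagreed:**
- **Fingertips:** they sit about 21 mm behind the stated TCP. Lid contact and the wrist view both showed this, so I allowed for it in the grasp.
- **Heights:** early camera heights for the pin and the hole read about 6–8 mm low.
- **Pin in the final views:** the three cameras differed by 2–3 mm.
- **Look-alikes:** the pink and yellow ones toppled early on without, as far as I saw, being touched. They were still on the table at the end.

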